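# Ink the hand stamp and hold its print on the label card

### The job

Take the wooden-handled rubber stamp, ink it by pressing its face flat on the cushion of the open ink pad, then set it squarely inside the printed rectangular frame of the card on the sloping stand, with the stamp's face flat on the card and its long side along the frame's long side. Press gently, so that the sprung plate under the card sinks about half of its 16 mm travel and never to its stop, and finish like that, still gripping the stamp and holding it pressed. Touch the stand with the stamp only, and leave the label roll and the tally counter where they are.

Things in the scene. Friction and masses are not known exactly. Their poses are not given: they have to be found in the camera images.
- date_stamp: Rubber hand stamp standing upright, 78 mm tall, 40 to 70 g. Origin at the centre of its flat printing face (underside), z up along the handle. Block 22 (x) by 42 (y) mm up to 23 mm above the face; neck 12 mm thick; round turned wooden handle from 28 to 78 mm, up to 26 mm thick: grasp it there. A half turn about z makes no difference.
- ink_pad: Ink pad, a flat tin 64 (x) by 92 (y) mm, fixed. Origin under its middle, z up. Rigid cushion 50x78 mm, its top 9 mm above the origin; the rim round it (54x82 mm inside) is 13 mm high. The lid, hinged at x = +33 mm, stands open and leans back past vertical on the +x side, reaching about 25 mm beyond the hinge, edge about 76 mm high.
- stamp_stand: Grey sheet-steel stamping stand, fixed; foot 150x150 mm, about 85 mm high at the back. Origin under its centre, z up. It carries an aluminium plate, 124x144 mm, sloping 0.35 rad (20 degrees), low at -x, high at +x, sprung to sink at right angles to its slope. A white card, 70x104 mm, is fixed on it. Guide pins at the plate's corners and tabs at the card's corners stand up a few mm.
- print_frame (a point): Centre of the printed black rectangular frame on the card, on the card's surface; moves with the plate. z: outward normal of the sloping card, x: up the slope, y: along the frame's long side. The frame is 38 (x) by 58 (y) mm inside and lies on the -y half of the card; beside it are only thin grey writing lines.
- platen (a joint): How far the sprung plate of the stand has sunk along its normal, in m: 0 at rest, 0.016 at its stop. It begins to sink at about 1.4 N and needs about 0.5 N more for each mm (about 5.4 N at half travel).
- label_roll: Bystander: white roll of blank labels, 83 mm in diameter, 30 mm high, lying flat. Origin under its middle.
- tally_counter: Bystander: small hand tally counter, 26x50x56 mm. Origin under its middle.

How it is judged:
By the outcome, as a careful person would: the job done as asked, in the order asked, and still so for the second after the job is handed in, while the arm keeps its last pose, push and grip.
It also fails if it takes over 40 s, if anything falls off the work surface, if the arm or the gripper's body presses on something with over 40 N, if the wrist force passes 120 N, or if a joint passes its speed limit or range.

### The arm

A 6-joint arm with a two-finger parallel gripper is mounted at the origin on a cart in front of the work surface, level with it; the furniture and walls round the work are solid. World frame = base frame: x ahead of the robot, y to its left, z up, the work surface at z = 0. Lengths are in m, angles in rad, forces in N, time in s.
With the tool pointing down it reaches from about 0.375 to 0.9 m from the base axis. Payload 3.1 kg.
Tool frame: the origin (TCP) lies at the very end of the fingers, on their centre line; the grasp point (between the pads) lies 19 mm behind it; z points along the fingers, y is the line along which they close (so a half turn about z gives the same grasp; the last joint's range is limited). The gripper opens to 87 mm and grips with 3 to 60 N. Pads are 19 mm wide; open, the fingers measure 117 mm over their backs; the gripper's body (75 mm by 190 mm) begins 51 mm behind the grasp point.
Start: joints at [-1.494, 0.527, 1.433, -0, 1.181, -0.178], TCP at [0.158, -0.605, 0.223] pointing down, gripper open.
Joint ranges: [-3.08, 3.08], [-0.75, 2.2], [0.22, 2.44], [-1.43, 4.57], [0, 2.65], [-2.85, 2.85]. Speed limits (rad/s): [2.79, 2.79, 3.14, 3.14, 3.14, 3.14].

### API

Orientations are given as a unit quaternion [x, y, z, w].
In Python, from rig import status, viewer, robot gives the robot as it stands.
- The arm moves only by the tool arm_command, never from a script. Its arguments are lists of equal length, an entry for each row: "delta_rot": the turn, a rotation vector about the tool's x, y, z in degrees, a list of three; "delta_pos": the shift along the tool's x, y, z in m, a list of three; "gripper": the closure, from -1 (fully open) to 1 (shut). In form: {"delta_rot": [[rx, ry, rz], ...], "delta_pos": [[dx, dy, dz], ...], "gripper": [gripper, ...]}. A call has 1 to 12 rows; each row is the pose to reach, as a shift and turn from the pose commanded when the call began, along the tool's axes at that moment; what a row does not reach only later rows make up. A row lasts 1/12 s, in which the tool goes at most 41.7 mm and 7.16 degrees, less where a joint would pass 70% of its speed; a pose out of reach is approached as far as the arm can. A call with a gripper value outside its range is refused whole. The fingers move at their own pace and stop on an object; "grip_force" is the grip in N (left out, the last holds). Time passes only in rows, so rows that repeat a pose let the fingers close. It gives the time, the measured TCP pose, the force, the opening and the grip force at its end, in the units of the state.
- status.get_obs(): the state, without advancing time (a new reading comes with each control period).
- viewer.camera(name): name is "scene" or "top" or "wrist"; returns a dict with "pixels" (480x640x3 uint8, blue, green, red), "fx", "fy", "cx", "cy" (pixels), "pose" (4x4, takes a point from camera to world coordinates); the wrist camera has in their place "mount" (4x4, takes a point from camera to tool coordinates, whose origin is the TCP and whose axes are the flange's). Camera axes: x right, y down, z forward; pixel columns grow to the right and rows downward; lengths in m; the calibration is good to about 2 mm. A picture is of the moment at which its call begins: read the wrist's pose just before it. There is no depth.
- robot.hand_in(): hands the job in; it is judged then, once.
The state is a dict: "time": time; "q": joint angles; "joint_velocities": joint speeds; "joint_torque": joint torques, N m; "position": TCP position; "tool_rot": TCP orientation; "ft_force": force on the tool from outside, world axes, zero at the start; "moment": the same for the moment, N m; "grip_width": finger opening in m; "grip_force": force on a finger pad.
Only numpy, scipy, OpenCV 4.12 (cv2) and the standard library are available. Lean on these libraries where they do the work, as an engineer would, in place of code of your own. Each camera call takes 0.05 s, during which the arm holds its last target. There are 200 camera calls.

## Working session

There is one attempt and no reset: what is moved stays moved. The work goes in short steps, Python scripts to look and compute and a tool call to move; the robot and the scene stay as the last step left them, time stands still between calls to the robot, and variables do not carry over. Pictures are saved under pics/ and viewed, at most 10 in all, crops included, and the job is handed in when it is done.

Besides the shell and the picture viewer there is one more tool, called after "Call:" by a JSON object that holds its "op" and its "data". arm_command: Moves the arm, as the interface text tells. Its arguments: {"type":"object","properties":{"delta_rot":{"type":"array","items":{"type":"array","items":{"type":"number"}}},"delta_pos":{"type":"array","items":{"type":"array","items":{"type":"number"}}},"gripper":{"type":"array","items":{"type":"number"}},"grip_force":{"type":"number"}},"required":["delta_rot","delta_pos","gripper"]}

```bash
ls; mkdir -p pics; python3 - <<'E'
from rig import status, viewer
import cv2
print(status.get_obs())
for n in ("scene","top","wrist"):
    c=viewer.camera(n); cv2.imwrite(f"pics/{n}0.png",c["pixels"])
    print(n,{k:(v if not hasattr(v,'round') else v.round(4).tolist() if hasattr(v,'tolist') else v) for k,v in c.items() if k!="pixels"})
E
```

```text
pics
{'time': 0.0, 'q': array([-1.49350302e+00,  5.28449668e-01,  1.43390846e+00, -1.68028352e-05,
        1.18143266e+00, -1.78495314e-01]), 'joint_velocities': array([-0.00036462,  0.00068178,  0.00070402,  0.00118081, -0.00191093,
       -0.00074474]), 'joint_torque': array([ 8.84348683e-04, -4.40039313e+01, -1.76589757e+01,  6.33105473e-02,
        5.79586742e-02, -1.57627924e-04]), 'position': array([ 0.15809825, -0.60390012,  0.22157984]), 'tool_rot': array([ 9.91831658e-01,  1.27549030e-01,  4.78309198e-05, -1.09805085e-03]), 'ft_force': array([-0.1475509 ,  0.02975193, -0.63554456]), 'moment': array([-0.01025519, -0.04431954, -0.02810143]), 'grip_force': 0.0, 'grip_width': 0.08688272071616153}
scene {'fx': 450.6062456709565, 'fy': 450.6062456709565, 'cx': 325.46005339499845, 'cy': 244.61159399178854, 'pose': [[0.8304, -0.4163, 0.3702, 0.2899], [-0.557, -0.6374, 0.5325, -0.6155], [0.0143, -0.6484, -0.7612, 0.7546], [0.0, 0.0, 0.0, 1.0]]}
top {'fx': 482.6664130170819, 'fy': 482.6664130170819, 'cx': 323.14760688130025, 'cy': 234.65780602571675, 'pose': [[-0.0062, -0.9947, 0.103, 0.5186], [-1.0, 0.006, -0.0029, -0.1382], [0.0023, -0.103, -0.9947, 1.0196], [0.0, 0.0, 0.0, 1.0]]}
wrist {'fx': 362.4130072408403, 'fy': 362.4130072408403, 'cx': 320.6994130964627, 'cy': 242.5464989973158, 'mount': [[-0.0001, -0.9522, -0.3056, 0.0839], [1.0, -0.0001, -0.0, -0.0002], [-0.0, -0.3056, 0.9522, -0.162], [0.0, 0.0, 0.0, 1.0]]}
```

View pics/top0.png

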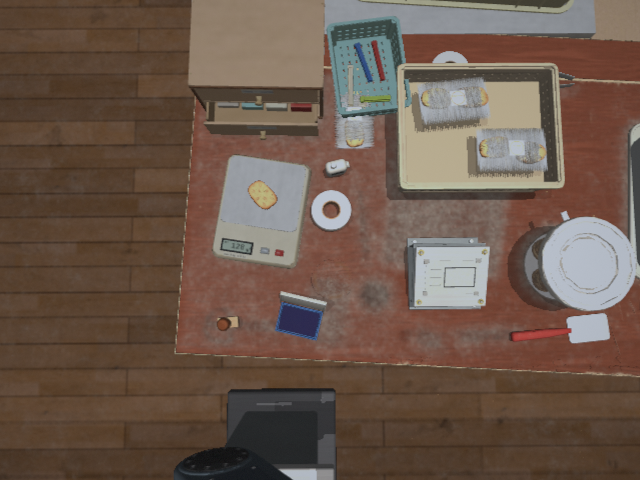

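View pics/scene0.png

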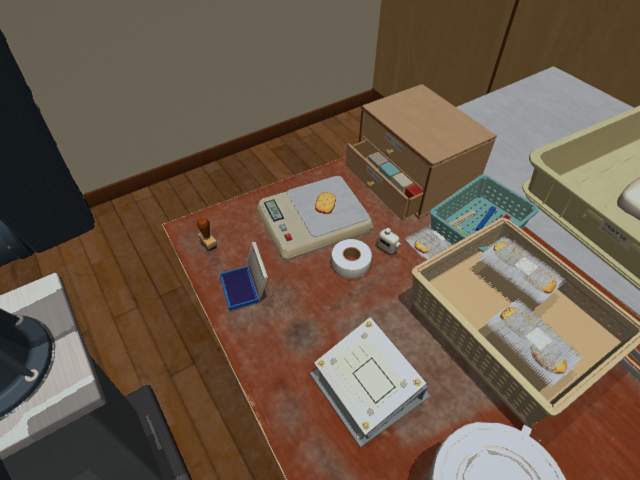

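The top view shows the stamp near (228,323), the ink pad at (300,320) with its lid on the far side, and the stand at (448,275) with its frame around (460,277). The roll is at (331,210) and the counter at (337,167). In the scene view the frame is at about (375,380), the pad at (240,288) and the stamp at (206,235).

```bash
cat > h.py <<'E'
import numpy as np, cv2
from scipy.spatial.transform import Rotation as R
from rig import status, viewer
def cam(n, save=None):
    o=status.get_obs(); c=viewer.camera(n)
    if n=="wrist":
        T=np.eye(4); T[:3,:3]=R.from_quat(o["tool_rot"]).as_matrix(); T[:3,3]=o["position"]; c["pose"]=T@c["mount"]
    if save: cv2.imwrite(save,c["pixels"])
    return c
def ray(c,uv):
    u=np.atleast_2d(np.asarray(uv,float)); d=np.c_[(u[:,0]-c["cx"])/c["fx"],(u[:,1]-c["cy"])/c["fy"],np.ones(len(u))]
    return c["pose"][:3,3], d@c["pose"][:3,:3].T
def onz(c,uv,z):
    o,d=ray(c,uv); return o+d*((z-o[2])/d[:,2])[:,None]
def tri(c1,u1,c2,u2):
    o1,d1=ray(c1,u1); o2,d2=ray(c2,u2); P=[];G=[]
    for a,b in zip(d1,d2):
        s=np.linalg.lstsq(np.c_[a,-b],o2-o1,rcond=None)[0]; p,q=o1+a*s[0],o2+b*s[1]
        P.append((p+q)/2);G.append(np.linalg.norm(p-q))
    return np.array(P),np.array(G)
def quad_hole(im,box,amin,amax,thr):
    """holes (light inside dark outline) with 4 corners inside box x0,y0,x1,y1"""
    x0,y0,x1,y1=box; g=cv2.cvtColor(im[y0:y1,x0:x1],cv2.COLOR_BGR2GRAY); s=6
    g=cv2.resize(g,None,fx=s,fy=s,interpolation=cv2.INTER_CUBIC)
    cs,hi=cv2.findContours((g<thr).astype(np.uint8),cv2.RETR_CCOMP,cv2.CHAIN_APPROX_NONE)
    out=[]
    for k,h in zip(cs,hi[0]):
        a=cv2.contourArea(k)/s/s
        if h[3]>=0 and amin<a<amax:
            q=cv2.approxPolyDP(k,0.04*cv2.arcLength(k,True),True)[:,0]
            out.append((a,(q+.5)/s-.5+[x0,y0]))
    return out
E
python3 - <<'E'
from h import *
t=cam("top");s=cam("scene")
for c,b,rng in((t,(400,230,500,320),(200,1500)),(s,(310,310,430,440),(400,3000))):
    for thr in (90,120): print(thr,[(a,q.round(1).tolist()) for a,q in quad_hole(c["pixels"],b,*rng,thr)])
for n,c,b in(("top",t,(260,280,340,350)),("scene",s,(210,240,280,320))):
    hsv=cv2.cvtColor(c["pixels"],cv2.COLOR_BGR2HSV); m=np.zeros(hsv.shape[:2],np.uint8)
    m[b[1]:b[3],b[0]:b[2]]=cv2.inRange(hsv,(105,90,30),(130,255,255))[b[1]:b[3],b[0]:b[2]]
    k=max(cv2.findContours(m,0,1)[0],key=cv2.contourArea); r=cv2.minAreaRect(k)
    q=cv2.boxPoints(r) if n=="top" else cv2.approxPolyDP(k,.04*cv2.arcLength(k,True),True)[:,0]
    print(n,"pad",q.round(1).tolist(),onz(c,q,.012).round(4).tolist(),onz(c,q.mean(0),.012).round(4))
# stamp crops
a=cv2.resize(t["pixels"][300:345,200:255],None,fx=7,fy=7,interpolation=2)
b=cv2.resize(s["pixels"][210:260,180:235],None,fx=7,fy=7,interpolation=2)
H=max(a.shape[0],b.shape[0]); o=np.zeros((H,a.shape[1]+b.shape[1],3),np.uint8); o[:a.shape[0],:a.shape[1]]=a; o[:b.shape[0],a.shape[1]:]=b
cv2.imwrite("pics/stamp.png",o)
E
```

```text
90 []
120 []
90 []
120 []
top pad [[274.5, 330.1000061035156], [281.29998779296875, 301.5], [322.70001220703125, 311.3999938964844], [315.8999938964844, 339.8999938964844]] [[0.4263, -0.0398, 0.012], [0.4845, -0.0536, 0.012], [0.4638, -0.1392, 0.012], [0.4059, -0.1249, 0.012]] [[ 0.445  -0.0894  0.012 ]]
scene pad [[247, 266], [220, 273], [230, 310], [258, 301]] [[0.4824, -0.0554, 0.012], [0.4279, -0.0414, 0.012], [0.4058, -0.1328, 0.012], [0.4604, -0.1441, 0.012]] [[ 0.4436 -0.0948  0.012 ]]
```

View pics/stamp.png

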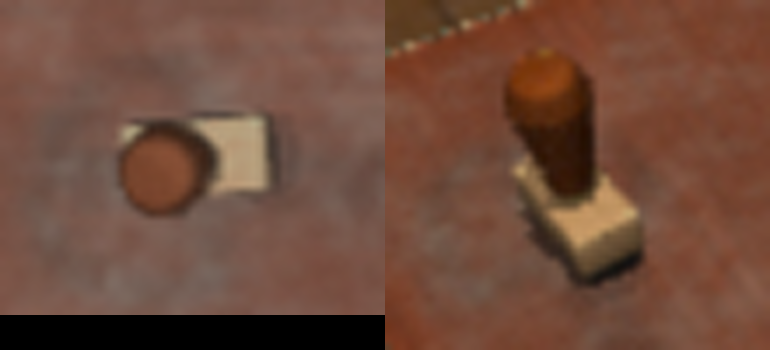

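The crop (7×, left from top view, right from scene) shows the stamp's block with its right edge at crop (267,117–190) and its left corner at (122,125). That puts the block top's centre near top-view pixel (227.9,322.4), long side along world y. The handle top is at about (222.9,324).

```bash
python3 - <<'E'
from h import *
t=cam("top");s=cam("scene")
print("block",onz(t,[[227.9,322.4],[217.4,317.9],[238.3,316.7],[238.1,327.1]],.023).round(4).tolist(),"handle",onz(t,[222.9,324],.074).round(4))
Q={}
for n,c,b,rng in(("t",t,(410,245,490,310),(300,800)),("s",s,(320,325,430,420),(500,2500))):
    for thr in (140,155,170,185):
        r=quad_hole(c["pixels"],b,*rng,thr)
        print(n,thr,[(round(a),q.round(1).tolist()) for a,q in r])
E
```

```text
block [[0.4433, 0.054, 0.023], [0.4525, 0.0755, 0.023], [0.4547, 0.033, 0.023], [0.4338, 0.0331, 0.023]] handle [[0.4442 0.0538 0.074 ]]
t 140 [(529, [[445.2, 268.8], [474.1, 267.8], [473.6, 284.9], [445.1, 285.9]])]
t 155 [(508, [[445.6, 268.6], [473.8, 267.8], [473.4, 284.8], [445.1, 285.8]])]
t 170 [(489, [[445.8, 268.8], [473.6, 267.9], [473.1, 284.8], [444.9, 285.4]])]
t 185 [(461, [[445.9, 268.9], [473.1, 268.1], [472.8, 284.8], [445.1, 285.2]])]
s 140 [(853, [[370.6, 358.6], [393.4, 385.6], [375.2, 401.6], [353.6, 373.4]])]
s 155 [(834, [[370.6, 358.8], [393.2, 385.6], [375.2, 401.4], [353.8, 373.4]])]
s 170 [(814, [[370.8, 358.9], [393.1, 385.8], [375.2, 401.2], [353.9, 373.4]])]
s 185 [(788, [[370.9, 359.1], [392.9, 385.9], [375.2, 401.1], [354.1, 373.2]])]
```

```bash
cat >> h.py <<'E'
def frame_from(P):
    """corners order y+x+, y-x+, y-x-, y+x-"""
    y=(P[0]+P[3]-P[1]-P[2])/2; x=(P[0]+P[1]-P[2]-P[3])/2
    print("len x,y",np.linalg.norm(x),np.linalg.norm(y)); y/=np.linalg.norm(y)
    n=np.cross(x,y); n/=np.linalg.norm(n); x=np.cross(y,n)
    return P.mean(0),np.c_[x,y,n]
E
python3 - <<'E'
from h import *
t=cam("top");s=cam("scene")
qt=[[445.6,268.7],[473.8,267.8],[473.4,284.8],[445.1,285.8]]; qs=[[370.6,358.8],[393.2,385.6],[375.2,401.4],[353.8,373.4]]
P,G=tri(t,qt,s,qs); print(P.round(4),G.round(4)); c,M=frame_from(P); print(c.round(4),M.round(3), "slope",np.degrees(np.arccos(M[2,2])),"yaw",np.degrees(np.arctan2(-M[0,1],M[1,1])))
o=status.get_obs(); print(R.from_quat(o["tool_rot"]).as_matrix().round(3),o["position"])
E
```

```text
[[ 0.5483 -0.3815  0.0685]
 [ 0.55   -0.4374  0.0681]
 [ 0.5158 -0.4389  0.0549]
 [ 0.5146 -0.3826  0.0556]] [0.     0.0006 0.0015 0.0006]
len x,y 0.036424458376064055 0.056129563757624124
[ 0.5322 -0.4101  0.0618] [[ 0.934 -0.026 -0.357]
 [ 0.021  1.    -0.018]
 [ 0.357  0.009  0.934]] slope 20.953002730137122 yaw 1.5079137262231233
[[ 0.967  0.253  0.   ]
 [ 0.253 -0.967  0.   ]
 [ 0.    -0.    -1.   ]] [ 0.1581627  -0.60459418  0.22246975]
```

Call:
{"op": "arm_command", "data": {"delta_rot": [[0,0,11.7],[0,0,11.7],[0,0,11.7],[0,0,11.7],[0,0,11.7],[0,0,11.7],[0,0,11.7],[0,0,11.7],[0,0,11.7],[0,0,11.7]], "delta_pos": [[0.311,-0.234,0.022],[0.311,-0.234,0.022],[0.311,-0.234,0.022],[0.311,-0.234,0.022],[0.311,-0.234,0.022],[0.311,-0.234,0.022],[0.311,-0.234,0.022],[0.311,-0.234,0.022],[0.311,-0.234,0.022],[0.311,-0.234,0.022]], "gripper": [-1,-1,-1,-1,-1,-1,-1,-1,-1,-1]}}

```text
time: 1.28
position: [0.4016, -0.2948, 0.2004]
tool_rot: [1.0, 0.028, 0.0, -0.001]
ft_force: [-0.4, -0.1, 1.0]
grip_width: 0.0869
grip_force: 0.0
```

```bash
cat >> h.py <<'E'
def toolR(yaw,slope=0.,syaw=None):
    """tool x at yaw (deg) horizontally, z down; then tilted so that z = -normal of a slope rising along tool x"""
    return (R.from_euler("z",yaw,degrees=True)*R.from_euler("y",-slope,degrees=True)*R.from_matrix(np.diag([1,-1,-1]))).as_matrix()
def delta(p,Rt):
    o=status.get_obs(); A=R.from_quat(o["tool_rot"]).as_matrix()
    print("t",round(o["time"],2),"pos",o["position"].round(4),"F",o["ft_force"].round(2),"w",round(o["grip_width"],4),"grip",round(o["grip_force"],1))
    print("dpos",(A.T@(np.array(p)-o["position"])).round(4).tolist(),"drot",R.from_matrix(A.T@Rt).as_rotvec(degrees=True).round(2).tolist())
E
python3 - <<'E'
from h import *
delta([.444,.054,.15],toolR(3))
E
```

```text
t 1.28 pos [ 0.4016 -0.2948  0.2004] F [-0.43 -0.13  0.96] w 0.0869 grip 0.0
dpos [0.0615, -0.3459, 0.0514] drot [-0.15, -0.02, 0.16]
```

Call:
{"op": "arm_command", "data": {"delta_rot": [[0,0,0],[0,0,0],[0,0,0],[0,0,0],[0,0,0],[0,0,0],[0,0,0],[0,0,0],[0,0,0],[0,0,0],[0,0,0],[0,0,0]], "delta_pos": [[0.062,-0.351,0.05],[0.062,-0.351,0.05],[0.062,-0.351,0.05],[0.062,-0.351,0.05],[0.062,-0.351,0.05],[0.062,-0.351,0.05],[0.062,-0.351,0.05],[0.062,-0.351,0.05],[0.062,-0.351,0.05],[0.062,-0.351,0.05],[0.062,-0.351,0.05],[0.062,-0.351,0.05]], "gripper": [-1,-1,-1,-1,-1,-1,-1,-1,-1,-1,-1,-1]}}

```text
time: 2.28
position: [0.444, 0.0538, 0.1507]
tool_rot: [1.0, 0.026, 0.0, 0.0]
ft_force: [0.0, 0.1, 0.3]
grip_width: 0.087
grip_force: 0.0
```

```bash
python3 - <<'E'
from h import *
delta([.444,.054,.15],toolR(3)); c=cam("wrist","pics/w1.png")
A=np.linalg.inv(c["pose"]) 
for z in (.023,.074):
    p=A@[.444,.054,z,1]; print(z,c["fx"]*p[0]/p[2]+c["cx"],c["fy"]*p[1]/p[2]+c["cy"])
E
```

```text
t 2.28 pos [0.444  0.0538 0.1507] F [0.05 0.1  0.3 ] w 0.087 grip 0.0
dpos [0.0, -0.0002, 0.0007] drot [0.03, -0.03, -0.01]
0.023 320.45693872604073 232.19209201274765
0.074 320.4612916627372 252.4918451204576
```

View pics/w1.png

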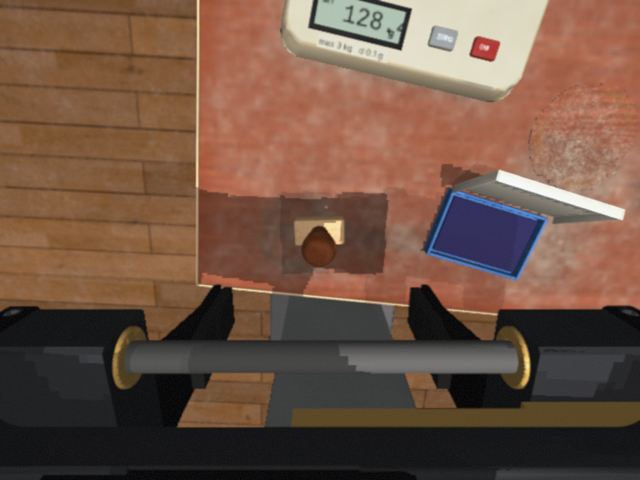

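The wrist view shows the stamp's block centred at about (320,231) and the handle top at (319,249), both as predicted and aligned with the tool. The pad lies at (487,235), with its lid on the far side.

Call:
{"op": "arm_command", "data": {"delta_rot": [[0,0,0],[0,0,0],[0,0,0],[0,0,0],[0,0,0],[0,0,0],[0,0,0],[0,0,0],[0,0,0],[0,0,0],[0,0,0],[0,0,0]], "delta_pos": [[0,0,0.03],[0,0,0.06],[0,0,0.09],[0,0,0.114],[0,0,0.114],[0,0,0.114],[0,0,0.114],[0,0,0.114],[0,0,0.114],[0,0,0.114],[0,0,0.114],[0,0,0.114]], "gripper": [-1,-1,-1,-1,-1,1,1,1,1,1,1,1], "grip_force": 30}}

```text
time: 3.33
position: [0.444, 0.0542, 0.0372]
tool_rot: [1.0, 0.026, 0.001, 0.0]
ft_force: [-0.8, -0.1, -0.1]
grip_width: 0.0483
grip_force: 0.0
```

```bash
python3 - <<'E'
from h import *
delta([.444,.054,.036],toolR(3))
c=cam("wrist")
im=cv2.imread("pics/w1.png"); hsv=cv2.cvtColor(im,cv2.COLOR_BGR2HSV); m=cv2.inRange(hsv,(105,90,30),(130,255,255)); m[:,:400]=0; m[300:]=0
k=max(cv2.findContours(m,0,1)[0],key=cv2.contourArea); q=cv2.boxPoints(cv2.minAreaRect(k))
T=np.eye(4); T[:3,:3]=toolR(3); T[:3,3]=[.444,.0538,.1507]; c["pose"]=T@c["mount"]
P=onz(c,q,.012); print(q.round(1).tolist(),P.round(4).tolist(),P.mean(0).round(4))
E
```

```text
t 3.33 pos [0.444  0.0542 0.0372] F [-0.78 -0.13 -0.06] w 0.0483 grip 0.0
dpos [0.0, 0.0002, 0.0012] drot [0.01, -0.07, -0.03]
[[422.6000061035156, 252.39999389648438], [443.20001220703125, 185.5], [547.4000244140625, 217.60000610351562], [526.7999877929688, 284.5]] [[0.427, -0.0368, 0.012], [0.4863, -0.0457, 0.012], [0.4638, -0.1387, 0.012], [0.4013, -0.1352, 0.012]] [ 0.4446 -0.0891  0.012 ]
```

Pad centre confirmed at about (0.444, -0.090). Finish closing, then lift.

Call:
{"op": "arm_command", "data": {"delta_rot": [[0,0,0],[0,0,0],[0,0,0],[0,0,0],[0,0,0],[0,0,0],[0,0,0],[0,0,0],[0,0,0],[0,0,0]], "delta_pos": [[0,0,0],[0,0,0],[0,0,0],[0,0,0],[0,0,0],[0,0,0],[0,0,0],[0,0,0],[0,0,0],[0,0,0]], "gripper": [1,1,1,1,1,1,1,1,1,1]}}

```text
time: 4.22
position: [0.4436, 0.0542, 0.0365]
tool_rot: [1.0, 0.026, -0.0, 0.0]
ft_force: [-0.4, 0.1, -0.8]
grip_width: 0.0219
grip_force: 29.5
```

```bash
python3 - <<'E'
from h import *
delta([.444,.054,.036],toolR(3))
E
```

```text
t 4.22 pos [0.4436 0.0542 0.0365] F [-0.4   0.13 -0.77] w 0.0219 grip 29.5
dpos [0.0004, 0.0002, 0.0005] drot [0.0, 0.0, -0.04]
```

Call:
{"op": "arm_command", "data": {"delta_rot": [[0,0,0],[0,0,0],[0,0,0],[0,0,0],[0,0,0],[0,0,0],[0,0,0],[0,0,0],[0,0,0],[0,0,0]], "delta_pos": [[0,0,-0.03],[0,0,-0.05],[-0.002,0.035,-0.05],[-0.004,0.07,-0.05],[-0.006,0.105,-0.05],[-0.0075,0.144,-0.04],[-0.0075,0.144,-0.04],[-0.0075,0.144,-0.04],[-0.0075,0.144,-0.04],[-0.0075,0.144,-0.04]], "gripper": [1,1,1,1,1,1,1,1,1,1]}}

```text
time: 5.05
position: [0.4428, -0.0887, 0.0765]
tool_rot: [1.0, 0.026, -0.001, -0.0]
ft_force: [0.0, 0.3, -0.1]
grip_width: 0.0222
grip_force: 29.6
```

```bash
python3 - <<'E'
from h import *
delta([.444,-.09,.046],toolR(3)); cam("wrist","pics/w2.png")
E
```

```text
t 5.05 pos [ 0.4428 -0.0887  0.0765] F [ 0.03  0.34 -0.13] w 0.0222 grip 29.6
dpos [0.0011, 0.0013, 0.0305] drot [-0.05, 0.08, 0.02]
```

View pics/w2.png

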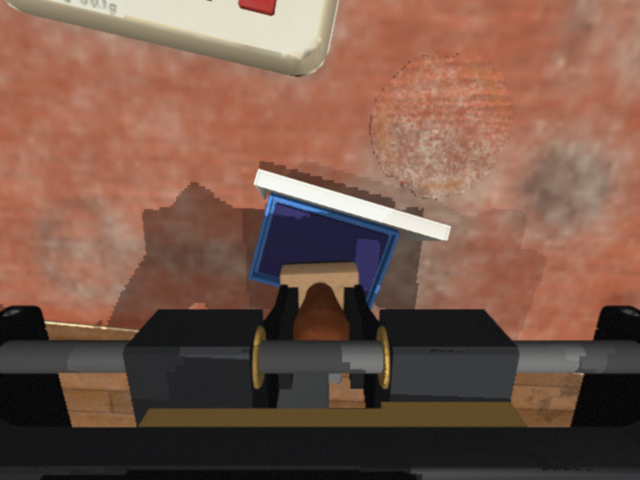

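The stamp is held upright and square. The front edge of its block is at (280–358,263), over the pad, and the lid at (255–450,170–240) is clear ahead. Press now.

Call:
{"op": "arm_command", "data": {"delta_rot": [[0,0,0],[0,0,0],[0,0,0],[0,0,0],[0,0,0],[0,0,0],[0,0,0]], "delta_pos": [[0.001,0.001,0.012],[0.001,0.001,0.024],[0.001,0.001,0.027],[0.001,0.001,0.029],[0.001,0.001,0.03],[0.001,0.001,0.031],[0.001,0.001,0.031]], "gripper": [1,1,1,1,1,1,1]}}

```text
time: 5.68
position: [0.4448, -0.0908, 0.0458]
tool_rot: [1.0, 0.026, 0.0, 0.0]
ft_force: [0.4, -0.4, 0.0]
grip_width: 0.0221
grip_force: 29.6
```

Call:
{"op": "arm_command", "data": {"delta_rot": [[0,0,0],[0,0,0],[0,0,0],[0,0,0]], "delta_pos": [[0,0,0.0005],[0,0,0.001],[0,0,0.001],[0,0,0.001]], "gripper": [1,1,1,1]}}

```text
time: 6.02
position: [0.445, -0.0909, 0.0455]
tool_rot: [1.0, 0.026, 0.001, 0.0]
ft_force: [0.5, 1.8, 7.7]
grip_width: 0.0221
grip_force: 29.3
```

Call:
{"op": "arm_command", "data": {"delta_rot": [[0,0,0],[0,0,0],[0,0,0],[0,0,0],[0,0,0]], "delta_pos": [[0,0,0.0003],[0,0,0.0003],[0,0,0.0003],[0,0,0.0003],[0,0,0.0003]], "gripper": [1,1,1,1,1]}}

```text
time: 6.43
position: [0.445, -0.0908, 0.0455]
tool_rot: [1.0, 0.026, 0.001, 0.0]
ft_force: [-0.5, 3.0, 10.1]
grip_width: 0.0222
grip_force: 29.2
```

```bash
python3 - <<'E'
from h import *
# frame centre .5322,-.4101,.0618 ; nominal slope 20.05deg, yaw 1.5
Rt=toolR(1.5,20.05); n=-Rt[:,2]; c=np.array([.5322,-.4101,.0618]); print(Rt.round(3))
for h in (.08,.03,0): print(h,(c+n*(h+.0365)).round(4))
delta(c+n*(.08+.0365),Rt)
E
```

```text
[[ 0.939  0.026  0.343]
 [ 0.025 -1.     0.009]
 [ 0.343  0.    -0.939]]
0.08 [ 0.4923 -0.4111  0.1712]
0.03 [ 0.5094 -0.4107  0.1243]
0 [ 0.5197 -0.4104  0.0961]
t 6.43 pos [ 0.445  -0.0908  0.0455] F [-0.49  3.03 10.08] w 0.0222 grip 29.2
dpos [0.031, 0.3224, -0.1256] drot [-0.23, 19.96, 1.42]
```

Call:
{"op": "arm_command", "data": {"delta_rot": [[0,0,0],[0,0,0],[0,0,0],[0,5,0.4],[0,10,0.8],[-0.2,15,1.2],[-0.2,20,1.4],[-0.2,20,1.4],[-0.2,20,1.4],[-0.2,20,1.4],[-0.2,20,1.4],[-0.2,20,1.4]], "delta_pos": [[0,0,-0.03],[0,0,-0.065],[0,0,-0.1],[0.004,0.035,-0.12],[0.008,0.073,-0.126],[0.012,0.11,-0.126],[0.016,0.147,-0.126],[0.02,0.185,-0.126],[0.024,0.223,-0.126],[0.028,0.26,-0.126],[0.031,0.295,-0.126],[0.031,0.322,-0.126]], "gripper": [1,1,1,1,1,1,1,1,1,1,1,1]}}

```text
time: 7.43
position: [0.4923, -0.415, 0.1708]
tool_rot: [0.985, 0.012, 0.174, -0.001]
ft_force: [0.7, -1.0, 0.3]
grip_width: 0.0225
grip_force: 29.6
```

Call:
{"op": "arm_command", "data": {"delta_rot": [[0,0,0],[0,0,0],[0,0,0],[0,0,0]], "delta_pos": [[0,0,0],[0,0,0],[0,0,0],[0,0,0]], "gripper": [1,1,1,1]}}

```text
time: 7.77
position: [0.4917, -0.4088, 0.1699]
tool_rot: [0.985, 0.014, 0.173, -0.004]
ft_force: [-0.3, 0.3, -0.1]
grip_width: 0.0221
grip_force: 29.6
```

```bash
python3 - <<'E'
from h import *
Rt=toolR(1.5,20.05); n=-Rt[:,2]; c=np.array([.5322,-.4101,.0618])
delta(c+n*(.08+.0365),Rt); cam("wrist","pics/w3.png")
E
```

```text
t 7.77 pos [ 0.4917 -0.4088  0.1699] F [-0.27  0.33 -0.09] w 0.0221 grip 29.6
dpos [0.001, 0.0024, -0.0011] drot [-0.21, 0.12, 0.05]
```

View pics/w3.png

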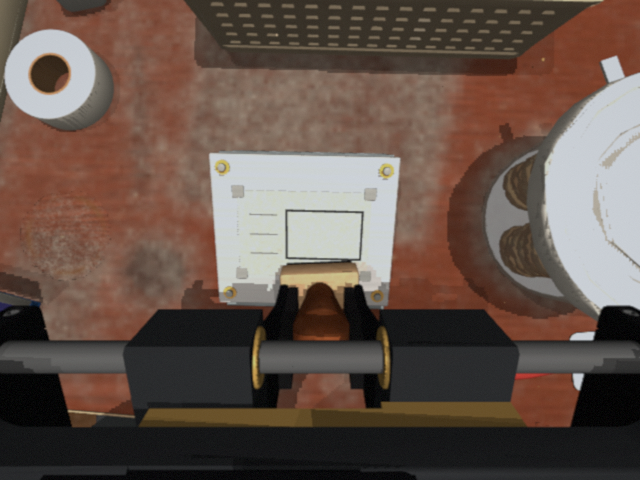

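The wrist view shows the card with the frame unobstructed at about (286–363, 210–260). The stamp's block edge is at (281–358,265), centred slightly left of the frame. The label roll and white pot are clear of the gripper.

```bash
python3 - <<'E'
from h import *
Rt=toolR(1.5,20.05); n=-Rt[:,2]; c=np.array([.5322,-.4101,.0618])
w=cam("wrist")
for thr in (110,140,170):
    for a,q in quad_hole(w["pixels"],(270,195,380,275),2000,6000,thr):
        print(thr,round(a),q.round(1).tolist())
        o,d=ray(w,q); P=o+d*(((c-o)@n)/(d@n))[:,None]
        i=np.lexsort((0*q[:,0],)) ; s=q.sum(1); f=q[:,0]-q[:,1]; P=P[[s.argmin(),f.argmax(),s.argmax(),f.argmin()]]
        cc,M=frame_from(P); print(cc.round(4),"yaw",np.degrees(np.arctan2(-M[0,1],M[1,1])).round(2), "offset up-slope,y", (Rt.T@(cc-c)).round(4))
delta(c+n*(.08+.0365),Rt)
E
```

```text
110 3424 [[286.6, 211.9], [360.4, 212.9], [358.9, 257.9], [287.6, 257.1]]
len x,y 0.03761825377966302 0.05800971627681556
[ 0.532  -0.4096  0.0617] yaw 0.9 offset up-slope,y [-0.0002 -0.0006 -0.    ]
140 3335 [[286.9, 212.1], [360.2, 213.2], [358.4, 257.9], [288.1, 256.9]]
len x,y 0.037345711911663665 0.057412509469053394
[ 0.532  -0.4096  0.0617] yaw 0.77 offset up-slope,y [-0.0002 -0.0005  0.    ]
170 3240 [[287.2, 212.4], [359.8, 213.4], [358.1, 257.8], [288.2, 256.4]]
len x,y 0.03685597763434339 0.05688121838944681
[ 0.532  -0.4095  0.0617] yaw 0.69 offset up-slope,y [-0.0002 -0.0006  0.    ]
t 7.87 pos [ 0.4921 -0.4091  0.1702] F [0.56 0.48 0.27] w 0.022 grip 29.6
dpos [0.0005, 0.0021, -0.0009] drot [-0.15, 0.09, 0.08]
```

Call:
{"op": "arm_command", "data": {"delta_rot": [[0,0,0],[0,0,0],[0,0,0],[0,0,0],[0,0,0],[0,0,0]], "delta_pos": [[0.0005,0.001,0.025],[0.0005,0.001,0.045],[0.0005,0.001,0.06],[0.0005,0.001,0.067],[0.0005,0.001,0.067],[0.0005,0.001,0.067]], "gripper": [1,1,1,1,1,1]}}

```text
time: 8.37
position: [0.5157, -0.4108, 0.1074]
tool_rot: [0.985, 0.014, 0.174, -0.003]
ft_force: [-0.3, -0.1, 0.4]
grip_width: 0.0223
grip_force: 29.6
```

```bash
python3 - <<'E'
from h import *
Rt=toolR(1.2,20.05); n=-Rt[:,2]; c=np.array([.532,-.4096,.0617])
delta(c+n*(.0365),Rt); cam("wrist","pics/w4.png")
E
```

```text
t 8.37 pos [ 0.5157 -0.4108  0.1074] F [-0.3  -0.1   0.44] w 0.0223 grip 29.6
dpos [-0.0004, -0.0008, 0.012] drot [-0.2, 0.06, 0.34]
```

View pics/w4.png

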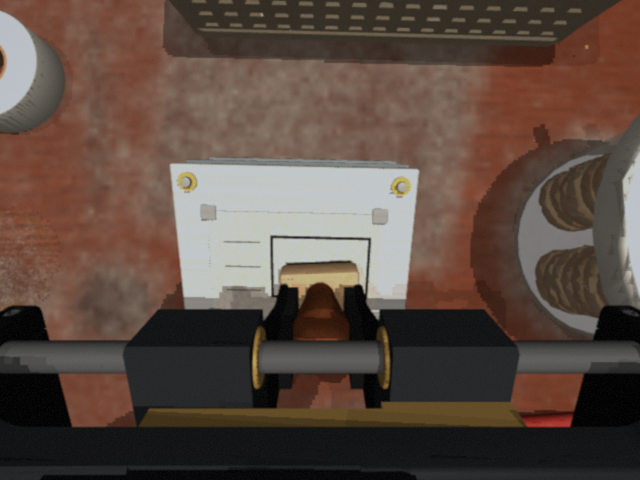

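The wrist view shows the block edge (281–357, ~264) inside the frame, whose far edge runs from (272,237) to (370,239). The stamp looks about 2° off the frame in yaw, so I'll measure that.

```bash
python3 - <<'E'
from h import *
def slope(im,x0,x1,y0,y1,kind):
    g=cv2.cvtColor(im,cv2.COLOR_BGR2GRAY).astype(float); b=im[...,0].astype(float)
    X=np.arange(x0,x1);Y=[]
    for x in X:
        if kind=="dark": col=255-g[y0:y1,x]; col=np.clip(col-100,0,None); Y.append((col*np.arange(y0,y1)).sum()/max(col.sum(),1e-9))
        else: Y.append(y0+np.abs(np.diff(b[y0:y1,x])).argmax()+.5)
    Y=np.array(Y); k=np.abs(Y-np.median(Y))<4; p=np.polyfit(X[k],Y[k],1); return np.degrees(np.arctan(p[0])).round(2),np.polyval(p,(x0+x1)/2).round(1)
for f in ("w2","w3","w4"):
    im=cv2.imread(f"pics/{f}.png"); print(f,"block front top edge",slope(im,287,352,255,275,"b"))
im=cv2.imread("pics/w4.png"); print("frame far edge",slope(im,278,364,231,245,"dark"))
hsv=cv2.cvtColor(im,cv2.COLOR_BGR2HSV)
for x in (285,320,352): print(x,[tuple(v) for v in im[256:282:2,x].tolist()])
E
```

```text
w2 block front top edge (np.float64(-2.46), np.float64(261.3))
w3 block front top edge (np.float64(-2.18), np.float64(258.9))
w4 block front top edge (np.float64(-2.1), np.float64(261.3))
frame far edge (np.float64(1.26), np.float64(237.5))
285 [(189, 197, 193), (190, 197, 192), (192, 198, 193), (161, 170, 171), (141, 148, 152), (53, 73, 91), (63, 86, 109), (67, 93, 117), (77, 105, 133), (98, 134, 161), (132, 181, 192), (129, 176, 192), (126, 172, 191)]
320 [(195, 198, 194), (198, 199, 194), (193, 193, 188), (76, 76, 75), (44, 62, 80), (59, 81, 104), (69, 94, 120), (74, 102, 129), (86, 119, 149), (128, 176, 188), (130, 179, 193), (130, 177, 192), (126, 172, 192)]
352 [(191, 199, 194), (188, 197, 193), (175, 187, 191), (116, 130, 138), (55, 76, 98), (60, 87, 111), (72, 98, 127), (85, 116, 145), (115, 156, 178), (129, 175, 193), (126, 171, 192), (128, 174, 191), (135, 180, 194)]
```

Call:
{"op": "arm_command", "data": {"delta_rot": [[0,0,1.6],[0,0,3.2],[0,0,3.2],[0,0,3.2],[0,0,3.2]], "delta_pos": [[-0.0004,-0.0008,0],[-0.0004,-0.0008,0.003],[-0.0004,-0.0008,0.006],[-0.0004,-0.0008,0.008],[-0.0004,-0.0008,0.008]], "gripper": [1,1,1,1,1]}}

```text
time: 8.83
position: [0.5179, -0.4105, 0.1]
tool_rot: [0.985, -0.014, 0.174, -0.007]
ft_force: [-0.7, -0.1, -1.0]
grip_width: 0.0221
grip_force: 29.6
```

```bash
cat >> h.py <<'E'
def slope(im,x0,x1,y0,y1,kind):
    g=cv2.cvtColor(im,cv2.COLOR_BGR2GRAY).astype(float); X=np.arange(x0,x1);Y=[]
    for x in X:
        col=g[y0:y1,x]
        if kind=="dark": v=np.clip(155-col,0,None); Y.append((v*np.arange(y0,y1)).sum()/max(v.sum(),1e-9))
        else: Y.append(y0+np.diff(col).argmax()+.5)   # dark front face -> light block top
    Y=np.array(Y); k=np.abs(Y-np.median(Y))<4; p=np.polyfit(X[k],Y[k],1); return np.degrees(np.arctan(p[0])).round(2),np.polyval(p,(x0+x1)/2).round(1)
E
python3 - <<'E'
from h import *
Rt=toolR(-1.7,20.05); n=-Rt[:,2]; c=np.array([.532,-.4096,.0617])
delta(c+n*(.0365),Rt); w=cam("wrist","pics/w5.png"); im=w["pixels"]
print(slope(cv2.imread("pics/w4.png"),287,352,262,282,"edge"),slope(im,287,352,262,282,"edge"),"frame",slope(im,278,364,228,250,"dark"))
# expected pixel of stamp axis / face far edge and frame far edge
cv2.imwrite("pics/w5c.png",cv2.resize(im[200:330,220:420],None,fx=4,fy=4,interpolation=2))
E
```

```text
t 8.83 pos [ 0.5179 -0.4105  0.1   ] F [-0.69 -0.15 -0.96] w 0.0221 grip 29.6
dpos [0.0, -0.0013, 0.0043] drot [-1.13, 0.07, -0.13]
(np.float64(-2.02), np.float64(273.1)) (np.float64(-2.04), np.float64(273.1)) frame (np.float64(-1.75), np.float64(240.6))
```

View pics/w5c.png

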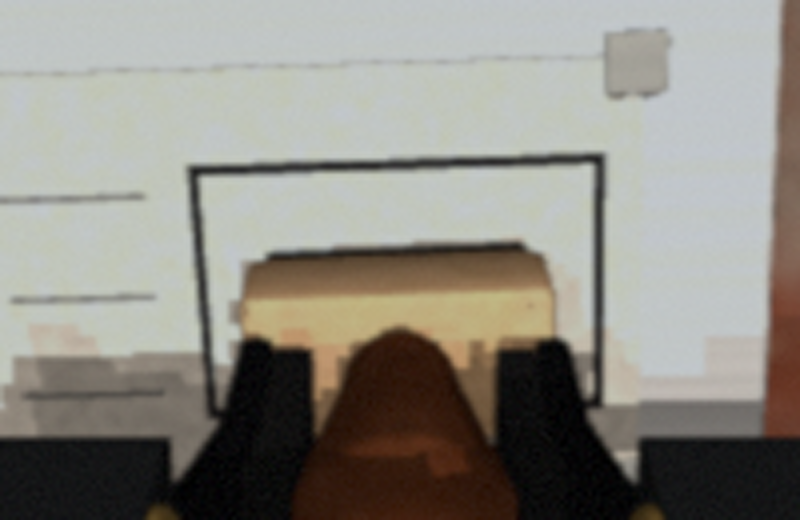

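```bash
python3 - <<'E'
from h import *
Rt=toolR(1.2,20.05); n=-Rt[:,2]; c=np.array([.532,-.4096,.0617])
delta(c+n*(.0365),toolR(1.2,20.05)); w=cam("wrist"); p=status.get_obs()["position"]
h=(p-c)@n-.0365; print("height of face above card",h.round(4))
def pl(uv,h):
    o,d=ray(w,uv); q=o+n*0; P=o+d*(((c+n*h-o)@n)/(d@n))[:,None]; return ((P-c)@Rt).round(4)
print("frame far edge (x should be .019+)",pl([319.5,240.6],0),"stamp face far edge (x should be .011)",pl([318.2,262.5],h),"tcp",((p-c)@Rt).round(4))
E
```

```text
t 8.88 pos [ 0.5179 -0.4105  0.1001] F [ 0.02  0.23 -0.39] w 0.0221 grip 29.6
dpos [0.0, -0.0006, 0.0044] drot [-0.15, 0.04, -2.86]
height of face above card 0.0044
frame far edge (x should be .019+) [[ 0.0198  0.0008 -0.    ]] stamp face far edge (x should be .011) [[ 0.0078 -0.0005 -0.0044]] tcp [-0.0001  0.0006 -0.0409]
```

```bash
python3 - <<'E'
from h import *
Rt=toolR(1.2,20.05); n=-Rt[:,2]; c=np.array([.532,-.4096,.0617]); w=cam("wrist"); h=.0044
def pl(uv,h):
    o,d=ray(w,uv); P=o+d*(((c+n*h-o)@n)/(d@n))[:,None]; return ((P-c)@Rt).round(4)
print(pl([319.5,273.1],h+.023),pl([318.2,261],h),pl([318.2,264],h+.003), "handle top", pl([320,282.5],h+.078))
E
```

```text
[[ 0.0106  0.0005 -0.0274]] [[ 0.0087 -0.0005 -0.0044]] [[ 0.008  -0.0005 -0.0074]] handle top [[ 0.0299  0.002  -0.0824]]
```

```bash
python3 - <<'E'
from h import *
for f in ("w2","w3","w4","w5"):
    im=cv2.imread(f"pics/{f}.png"); print(f,slope(im,290,350,264,282,"edge"))
    print([int(v) for v in cv2.cvtColor(im,6)[250:282,330]])
E
```

```text
w2 (np.float64(-1.96), np.float64(272.9))
[35, 34, 33, 34, 34, 34, 33, 35, 38, 35, 32, 24, 40, 72, 82, 86, 89, 89, 92, 95, 92, 98, 109, 133, 142, 142, 143, 145, 143, 144, 141, 138]
w3 (np.float64(-2.36), np.float64(272.9))
[206, 206, 207, 206, 206, 207, 209, 194, 118, 92, 148, 102, 46, 58, 78, 88, 96, 102, 108, 112, 116, 123, 143, 169, 184, 187, 184, 184, 185, 186, 183, 181]
w4 (np.float64(-1.78), np.float64(273.0))
[196, 196, 194, 197, 195, 195, 196, 197, 195, 191, 158, 90, 40, 52, 71, 83, 89, 96, 100, 106, 108, 117, 134, 158, 174, 176, 175, 175, 175, 175, 173, 171]
w5 (np.float64(-1.93), np.float64(273.1))
[195, 196, 195, 195, 195, 195, 195, 195, 195, 190, 147, 80, 38, 53, 74, 84, 89, 96, 101, 106, 111, 118, 132, 158, 173, 174, 174, 174, 176, 174, 173, 170]
```

Call:
{"op": "arm_command", "data": {"delta_rot": [[0,0,0],[0,0,0],[0,0,0],[0,0,0],[0,0,0],[0,0,0]], "delta_pos": [[0,-0.0005,0.002],[0,-0.0005,0.004],[0,-0.0005,0.005],[0,-0.0005,0.006],[0,-0.0005,0.007],[0,-0.0005,0.007]], "gripper": [1,1,1,1,1,1]}}

```text
time: 9.48
position: [0.5204, -0.4099, 0.0933]
tool_rot: [0.985, -0.014, 0.174, -0.008]
ft_force: [-1.4, -0.7, 2.8]
grip_width: 0.0221
grip_force: 29.5
```

```bash
cat >> h.py <<'E'
def rep():
    Rt=toolR(1.2,20.05); n=-Rt[:,2]; c=np.array([.532,-.4096,.0617]); o=status.get_obs(); p=o["position"]
    print("t",o["time"],"tool in frame",((p-c)@Rt).round(4),"face depth",(.0365-(p-c)@n).round(4),"force n",(o["ft_force"]@n).round(2),"F in frame",(o["ft_force"]@Rt).round(2),"rot",R.from_matrix(Rt.T@R.from_quat(o["tool_rot"]).as_matrix()).as_rotvec(degrees=True).round(2),"grip",o["grip_width"])
E
python3 -c "from h import *; rep()"
```

```text
t 9.4833 tool in frame [-0.      0.     -0.0337] face depth 0.0028 force n 3.12 F in frame [-0.33  0.7  -3.12] rot [ 0.15 -0.05  2.88] grip 0.02205748950703071
```

Call:
{"op": "arm_command", "data": {"delta_rot": [[0,0,0],[0,0,0],[0,0,0],[0,0,0],[0,0,0],[0,0,0],[0,0,0],[0,0,0]], "delta_pos": [[0,0,0.001],[0,0,0.002],[0,0,0.003],[0,0,0.004],[0,0,0.005],[0,0,0.005],[0,0,0.005],[0,0,0.005]], "gripper": [1,1,1,1,1,1,1,1]}}

```text
time: 10.15
position: [0.5221, -0.4098, 0.0887]
tool_rot: [0.985, -0.014, 0.174, -0.008]
ft_force: [-1.9, 0.7, 4.6]
grip_width: 0.022
grip_force: 29.4
```

```bash
python3 -c "
from h import *
rep(); w=cam('wrist','pics/w6.png'); rep(); im=w['pixels']
cv2.imwrite('pics/w6c.png',cv2.resize(im[200:330,220:420],None,fx=4,fy=4,interpolation=2))"
```

```text
t 10.15 tool in frame [-0.      0.     -0.0287] face depth 0.0078 force n 5.0 F in frame [-0.2  -0.77 -5.  ] rot [ 0.15 -0.04  2.89] grip 0.021967242776221314
t 10.2 tool in frame [-0.0001  0.     -0.0287] face depth 0.0078 force n 5.04 F in frame [-0.07 -1.27 -5.04] rot [ 0.16 -0.05  2.89] grip 0.022515996360250146
```

View pics/w6c.png

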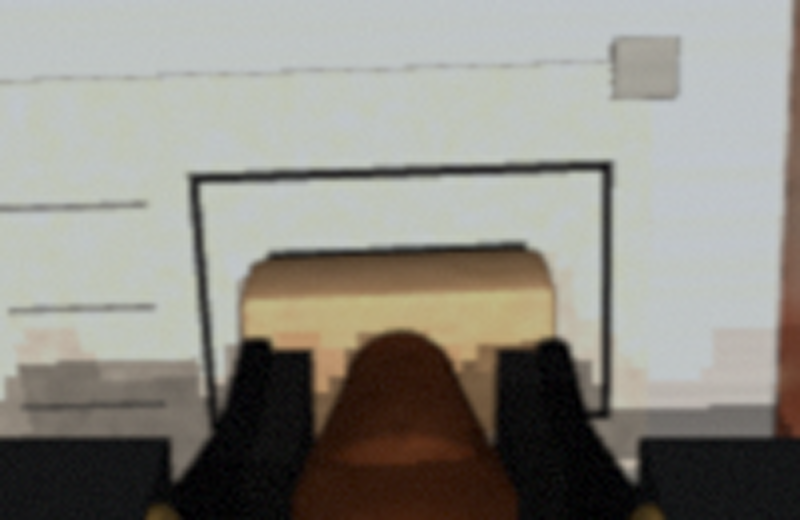

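The stamp sits square inside the frame: its face's far edge is at crop (270–525, ~250), parallel to the frame edge at (193–608, ~170) and centred on it. The plate has sunk about 7.8 mm at 5.0 N, so I'm handing in.

```bash
python3 -c "
from rig import robot
print(robot.hand_in())"
```

```text
the job is handed in; nothing more can be done
None
```

The job is handed in at about 10 s: the stamp was inked at about 10 N, then set square in the printed frame and is still gripped and pressed there, with the plate sunk about 7.8 mm (half travel) at 5 N; the verdict was not shown.

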